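Seat the pole foot in the drilling jig

TASK

Seat the aluminium pole foot in the wooden jig: first slide it sideways and press it squarely against both steel dowels at once, then slide it along the dowels until it presses firmly against the steel end stop, always slowly, by feel and without knocking or ramming it. When it is fully home against all three, swing the wooden turn-button round behind it as far as it goes, let go, and leave the garden things around it where they are.

Things in the scene. Friction and masses are not known exactly. Their poses are not given: they have to be found in the camera images.
- jig: Fixed plywood board 300 x 210 x 18 mm, spanning x -165..135, y -115..95 mm in its frame. Origin on its underside; z up, x along the dowel line towards the end stop, y towards the dowels. When home the foot is parallel to it with its origin at (0, 0, 18) mm here. The foot starts flat on the board, 18-38 mm short of the stop, 22-42 mm from the dowels, turned up to 0.2 rad.
- dowel_a: Upright steel dowel, 12 mm diameter, standing 24 mm above the board, fixed; origin at the centre of its foot, at (-62, 51, 18) mm in the jig frame.
- dowel_b: Second identical steel dowel, at (20, 51, 18) mm in the jig frame.
- end_stop: Steel block 16 x 36 x 24 mm (x, y, z) fixed on the board; origin on the board at the middle of the face that meets the foot, at (75, 0, 18) mm in the jig frame.
- foot: Loose aluminium pole foot, 0.28-0.46 kg: plate 150 x 90 x 10 mm (x, y, z), round pole socket 36 mm across rising from 10 to 42 mm above the underside at its centre, four screw holes. Origin at the centre of its underside; x towards the end that meets the stop, y towards the long edge that meets the dowels. Sliding it on the board takes about 2-5 N.
- foot_corner_a (a point): On the foot: end of the dowel-side long edge farthest from the stop, at (-75, 45, 5) mm in the foot frame.
- foot_corner_b (a point): On the foot: end of the dowel-side long edge nearest the stop, at (75, 45, 5) mm in the foot frame.
- foot_end (a point): On the foot: middle of the short edge that meets the stop, at (75, 0, 5) mm in the foot frame.
- button (a joint): Angle of the wooden turn-button: bar 65 x 16 mm, 1-12 mm above the board, 57 mm from screw to free end. Starts at 0-0.3. At 0 (open) it points 160 deg counter-clockwise (from above) from the jig's x axis; grows counter-clockwise to its stop at 1.92 rad, where it points along the jig's -y, 3 mm behind the home foot (a foot not home blocks it). Stays where left; about 0.05 N m to turn.
- button_pivot (a point): Top of the turn-button's screw, on its axis, at (-86, 66, 30) mm in the jig frame.
- button_peg (a point): Point on the axis of the round upright thumb peg on the turn-button, 14 mm in diameter, 42 mm from the screw axis, rising from 12 to 36 mm above the board; this point is 24 mm above the board.
- marker: Bystander: flat wooden plant marker stick, 120 x 16 x 5 mm, lying on the board beyond the end stop. Origin under its middle.
- pot: Bystander: small terracotta pot, 52 mm across, 48 mm high, standing on the board near its corner beyond the end stop on the side away from the dowels. Origin under its centre.
- watering_can: Bystander: yellow plastic watering can, about 130 mm across and 210 mm high with spout and handle. Origin under its centre.
- sprayer: Bystander: garden sprayer with trigger lever, 84 mm across, 190 mm high. Origin under its centre.
- saucer: Bystander: terracotta saucer, 160 mm across, 25 mm high. Origin under its centre.
- trowel: Bystander: aluminium trowel with wooden handle, about 310 mm long, lying flat. Origin under the neck.
There are look-alikes about, which are no part of the job. Leave any green or red look-alike of the foot alone.

How it is judged (in metres and radians):
On the way, in this order (a step that is already met when the one before it is completed fails the run):
1. the foot is pressed against both dowels at once (over 1 N on each) with the turn-button still open (contact force between foot and dowel_a above 1 N and contact force between foot and dowel_b above 1 N and value of joint button below 0.8 rad), for 0.1 s.
2. the foot is pressed against the end stop with over 2 N while its dowel-side edge lies along both dowels (both ends of the edge within 2 mm) (contact force between foot and end_stop above 2 N and y of each of foot_corner_a, foot_corner_b in the frame of jig above 0.043 m), for 0.1 s.
3. the turn-button is swung fully behind the foot (value of joint button above 1.75 rad), for 0.2 s.
At the end, for the whole second after the job is handed in: The foot lies flat and at rest on the board with both ends of its dowel-side edge within 2 mm of the dowel line and its end within 2 mm of the end stop, and the turn-button is closed behind it (over 1.75 rad of its 1.92 rad) (y of each of foot_corner_a, foot_corner_b in the frame of jig above 0.043 m and x of foot_end in the frame of jig above 0.073 m and z of foot in the frame of jig below 0.0205 m and angle between foot's own z axis and vertical below 0.03 rad and value of joint button above 1.75 rad and linear speed of foot below 0.01 m/s); the robot touches nothing.
It fails at once if the foot is rammed against a dowel or the end stop with more than 25 N (contact force between foot and dowel_a above 25 N or contact force between foot and dowel_b above 25 N or contact force between foot and end_stop above 25 N).
It fails at once if a bystander is moved by more than 15 mm (distance of any of marker, pot, watering_can, sprayer, saucer, trowel from where it was at the start of the episode above 0.015 m).
It also fails if it takes over 67 s, if anything falls off the work surface, if the arm or the gripper's body presses on something with over 40 N, if the wrist force passes 120 N, or if a joint passes its speed limit or range.

ROBOT

A 7-joint arm with a two-finger parallel gripper is mounted at the origin on the work surface. World frame = base frame: x ahead of the robot, y to its left, z up, the work surface at z = 0. Lengths are in m, angles in degrees, forces in N, time in s.
With the tool pointing down it reaches from about 0.4 to 0.85 m from the base axis. Payload 10.4 kg.
Tool frame: the origin (TCP) lies at the very end of the fingers, on their centre line; the grasp point (between the pads) lies 19 mm behind it (manip.pinch_z is the distance from the TCP to the grasp point, in m); z points along the fingers, y is the line along which they close (so a half turn about z gives the same grasp; the last joint's range is limited). The gripper opens to 85 mm and grips with 20 to 120 N. Pads are 22 mm wide; open, the fingers measure 114 mm over their backs; the gripper's body (76 mm by 85 mm) begins 54 mm behind the grasp point. The pads swing forward as they close: fully open they stand 13 mm farther back than shut.
Start: joints at [-73.43, 19.034, -3.707, 83.658, 1.238, 77.344, -5.071], TCP at [0.192, 0.595, 0.231] pointing down, gripper open.
Joint ranges: [-148.97, 148.97], [-28.65, 121.19], [-84.17, 76.75], [9.2, 138.47], [-72.65, 252.65], [3.7, 117.97], [-149.18, 149.18]. Speed limits (degrees/s): [127.2, 127.2, 159.86, 159.86, 180, 180, 180].

INTERFACE

Orientations are given as a 3x3 rotation matrix whose columns are the frame's x, y, z axes.
In Python, from bench import manip gives the robot as it stands.
- The arm moves only by the tool carry_out, never from a script. Its argument "moves" is a list of rows, each an object with "rot": the turn, a rotation vector about the tool's x, y, z in degrees, a list of three; "translation": the shift along the tool's x, y, z in mm, a list of three; "grip": the closure, from -1 (fully open) to 1 (shut), so that 0 is half open. In form: [{"rot": [wx, wy, wz], "translation": [x, y, z], "grip": grip}, ...]. A call has 1 to 8 rows; each row is the pose to reach, as a shift and turn from the pose commanded when the call began, along the tool's axes at that moment; what a row does not reach only later rows make up. A row lasts 1/12 s, in which the tool goes at most 41.7 mm and 7.16 degrees, less where a joint would pass 70% of its speed; a pose out of reach is approached as far as the arm can. A call with a gripper value outside its range is refused whole. The fingers move at their own pace and stop on an object; the grip force is fixed at half the most. Time passes only in rows, so rows that repeat a pose let the fingers close. It gives the time, the measured TCP pose, the force, the opening and the grip force at its end, in the units of the state.
- manip.get_obs(): the state, without advancing time (a new reading comes with each control period).
- manip.grab_frame(name): name is "scene" or "top" or "wrist"; returns a dict with "image" (420x560x3 uint8, blue, green, red), "intrinsics" (3x3 intrinsics, pixels), "R" (3x3) and "t" (3): a world point X has camera coordinates R X + t. Camera axes: x right, y down, z forward; pixel columns grow to the right and rows downward; lengths in m; the calibration is good to about 2 mm. A picture is of the moment at which its call begins. There is no depth.
- manip.hand_in(): hands the job in; it is judged then, once.
Trained networks look in a picture, given as the dict that the camera call returned (one of the last four; its "shot" number tells which), for a name from the list of things; names that differ only in an ending like _2 or _b are one class to them, and where a whole thing is asked for, a point or a joint stands for the part that bears it (a point fixed in the world has none). Each returns a list of dicts, best first, with "confidence" (0 to 1); they miss things now and then, are a little off and sometimes report something else, mostly with a low value. They report only what shows in the picture. A call takes as long as a camera call. They do not tell look-alikes from the thing itself.
- manip.boxes_of(picture, query): "rect" ([left, top, right, bottom] in pixels, round what is visible of it).
- manip.tip_of(picture, query): "pixel" ([column, row] in pixels: a listed point, or the origin of a listed thing).
The state is a dict: "t": time; "q": joint angles; "dq": joint speeds; "joint_torque": joint torques, N m; "ee_pos": TCP position; "ee_rot": TCP orientation; "force": force on the tool from outside, world axes, zero at the start; "moment": the same for the moment, N m; "gripper_width": finger opening in m; "gripper_force": force on a finger pad.
Only numpy, scipy, OpenCV 4.12 (cv2) and the standard library are available. Lean on these libraries where they do the work, as an engineer would, in place of code of your own. Each camera call takes 0.05 s, during which the arm holds its last target. There are 200 camera calls.

## Working session

There is one attempt and no reset: what is moved stays moved. The work goes in short steps, Python scripts to look and compute and a tool call to move; the robot and the scene stay as the last step left them, time stands still between calls to the robot, and variables do not carry over. Pictures are saved under pics/ and viewed, at most 10 in all, crops included, and the job is handed in when it is done.

Besides the shell and the picture viewer there is one more tool, called after "Call:" as name([rows], argument=value, ...), one row to a line, values as JSON. carry_out: Moves the arm, as the interface text tells. Its arguments: {"type":"object","properties":{"moves":{"type":"array"}},"required":["moves"]}

```bash
mkdir -p pics; ls
cat > h.py <<'E'
import sys; sys.path.insert(0,'.')
import numpy as np, cv2
from bench import manip
def ray(p,px,z):
    K=np.array(p["intrinsics"]);R=np.array(p["R"]);t=np.array(p["t"])
    d=R.T@np.linalg.solve(K,[px[0],px[1],1]);c=-R.T@t
    return c+d*(z-c[2])/d[2]
def proj(p,X):
    c=np.array(p["R"])@X+np.array(p["t"]);u=np.array(p["intrinsics"])@c;return u[:2]/u[2]
E
python3 - <<'E'
from h import *
o=manip.get_obs();print({k:np.round(v,3).tolist() for k,v in o.items()}, manip.pinch_z)
ims=[]
for n in ("scene","top"):
    p=manip.grab_frame(n);ims.append(p["image"]);cv2.imwrite(f"pics/{n}0.png",p["image"])
    for q in ["jig","dowel_a","end_stop","foot","foot_corner_a","foot_corner_b","foot_end","button_pivot","button_peg","pot","marker"]:
        print(n,q,[(np.round(d["pixel"]).tolist(),round(d["confidence"],2)) for d in manip.tip_of(p,q)[:5]])
E
```

```text
pics
{'t': 0.0, 'q': [-73.43, 19.073, -3.708, 83.707, 1.237, 77.345, -5.069], 'dq': [0.017, 0.024, 0.046, -0.071, -0.071, -0.055, 0.034], 'joint_torque': [0.003, -62.546, 0.051, -39.16, 0.016, 0.01, -0.0], 'ee_pos': [0.192, 0.594, 0.23], 'ee_rot': [[-0.952, 0.307, -0.0], [0.307, 0.952, -0.001], [-0.0, -0.001, -1.0]], 'force': [-0.883, -0.01, -0.59], 'moment': [-0.012, 0.016, 0.018], 'gripper_force': 0.0, 'gripper_width': 0.085} 0.0187
scene jig [([285.0, 219.0], 0.56)]
scene dowel_a [([311.0, 216.0], 0.45), ([286.0, 230.0], 0.37)]
scene end_stop [([264.0, 228.0], 0.44)]
scene foot [([283.0, 201.0], 0.96), ([333.0, 152.0], 0.92), ([194.0, 186.0], 0.9), ([327.0, 201.0], 0.21)]
scene foot_corner_a [([331.0, 165.0], 0.98), ([192.0, 166.0], 0.91), ([306.0, 196.0], 0.84), ([179.0, 201.0], 0.64), ([275.0, 228.0], 0.6)]
scene foot_corner_b [([331.0, 165.0], 0.98), ([192.0, 166.0], 0.91), ([306.0, 196.0], 0.84), ([179.0, 201.0], 0.64), ([275.0, 228.0], 0.6)]
scene foot_end [([324.0, 134.0], 0.81), ([267.0, 217.0], 0.63), ([326.0, 269.0], 0.17)]
scene button_pivot [([317.0, 210.0], 0.76), ([41
[... 378 characters left out ...]
, 0.43), ([301.0, 205.0], 0.42)]
top foot [([268.0, 219.0], 0.84), ([342.0, 302.0], 0.69), ([166.0, 265.0], 0.6), ([446.0, 278.0], 0.33)]
top foot_corner_a [([174.0, 294.0], 0.96), ([374.0, 293.0], 0.92), ([240.0, 213.0], 0.83), ([292.0, 198.0], 0.82), ([341.0, 335.0], 0.81)]
top foot_corner_b [([174.0, 294.0], 0.96), ([374.0, 293.0], 0.92), ([240.0, 213.0], 0.83), ([292.0, 198.0], 0.82), ([341.0, 335.0], 0.81)]
top foot_end [([294.0, 208.0], 0.77), ([326.0, 326.0], 0.73), ([159.0, 291.0], 0.55)]
top button_pivot [([242.0, 191.0], 0.69), ([277.0, 188.0], 0.53)]
top button_peg [([226.0, 190.0], 0.68)]
top pot [([317.0, 235.0], 0.61), ([317.0, 200.0], 0.58)]
top marker [([314.0, 199.0], 0.75)]
```

Run:
```python
import cv2,numpy as np
t=cv2.imread("pics/top0.png");s=cv2.imread("pics/scene0.png")
a=cv2.resize(t,(400,300));b=cv2.resize(s,(400,300))
c=cv2.resize(t[165:265,200:345],None,fx=3,fy=3,interpolation=cv2.INTER_CUBIC)
c=cv2.resize(c,(435,300)); 
c=c[:, :400]
d=cv2.resize(s[130:260,170:345],(400,300),interpolation=cv2.INTER_CUBIC)
cv2.imwrite("pics/m0.png",np.vstack([np.hstack([a,b]),np.hstack([c,d])]))
```

```text
(no output)
```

View pics/m0.png

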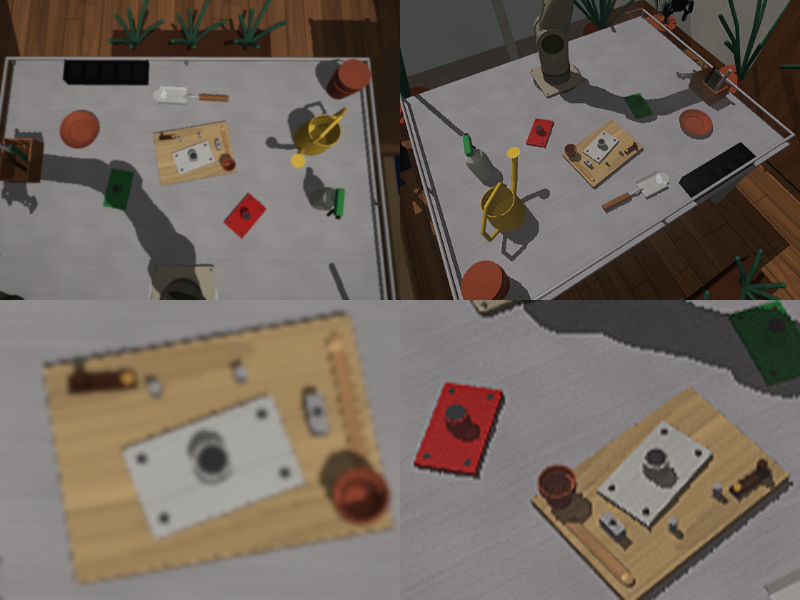

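The foot is the aluminium one on the jig at top (268,219). The look-alikes are red (342,302) and green (166,265), and I'll leave both alone. The dowels are at about (251,193) and (279,189), the end stop at (304,203) and the button peg at (226,190).

Run:
```python
from h import *
for n in ("top","scene"):
    p=manip.grab_frame(n);im=p["image"]
    h=cv2.cvtColor(im,cv2.COLOR_BGR2HSV)
    m=cv2.inRange(h,(8,50,60),(30,200,255))
    c0=proj(p,ray(p,(276,213) if n=="top" else (285,219),.018)); print(c0)
    m=cv2.morphologyEx(m,cv2.MORPH_CLOSE,np.ones((5,5)))
    cs,_=cv2.findContours(m,cv2.RETR_EXTERNAL,cv2.CHAIN_APPROX_NONE)
    c=max((c for c in cs if cv2.pointPolygonTest(cv2.convexHull(c),tuple(map(float,c0)),False)>0),key=cv2.contourArea)
    w=np.array([ray(p,q[0],.018)[:2] for q in c],np.float32)
    print(n,cv2.minAreaRect(w*1000), cv2.contourArea(c))
    if n=="top":
        for q,z in [((251,193),.03),((279,189),.03),((226,190),.042),((242,191),.03),((268,219),.03),((304,203),.03)]: print(q,ray(p,q,z).round(4))
p=manip.grab_frame("wrist");print(p["R"],-np.array(p["R"]).T@p["t"],p["intrinsics"])
```

```text
[276. 213.]
top ((543.6992797851562, -36.69413757324219), (212.50917053222656, 300.5931091308594), 10.653985023498535) 7421.5
(251, 193) [0.5993 0.0216 0.03  ]
(279, 189) [ 0.6116 -0.0576  0.03  ]
(226, 190) [0.6045 0.0912 0.042 ]
(242, 191) [0.6049 0.0472 0.03  ]
(268, 219) [ 0.5249 -0.0275  0.03  ]
(304, 203) [ 0.5716 -0.1282  0.03  ]
[285. 219.]
scene ((543.07080078125, -38.455291748046875), (223.59732055664062, 303.20648193359375), 10.617523193359375) 5262.0
[[ 3.05467312e-01  9.52202296e-01  7.13006375e-04]
 [ 9.02154538e-01 -2.89651352e-01  3.19717506e-01]
 [ 3.04642266e-01 -9.70200052e-02 -9.47512643e-01]] [0.11275302 0.62010963 0.37386566] [[309.8651154    0.         280.10041427]
 [  0.         309.8651154  213.3742781 ]
 [  0.           0.           1.        ]]
```

Call:
carry_out([
  {"rot": [0,0,7],"translation": [-28,-27,0],"grip": -1},
  {"rot": [0,0,14],"translation": [-56,-54,0],"grip": -1},
  {"rot": [0,0,21],"translation": [-84,-81,0],"grip": -1},
  {"rot": [0,0,28],"translation": [-112,-108,0],"grip": -1},
  {"rot": [0,0,35],"translation": [-140,-135,0],"grip": -1},
  {"rot": [0,0,42],"translation": [-168,-162,0],"grip": -1},
  {"rot": [0,0,49],"translation": [-196,-189,0],"grip": -1},
  {"rot": [0,0,56],"translation": [-224,-216,0],"grip": -1},
])

```text
t: 2.02
ee_pos: [0.3392, 0.3188, 0.2315]
ee_rot: [[-0.272, 0.962, 0.0], [0.962, 0.272, 0.001], [0.001, 0.0, -1.0]]
force: [1.3, 1.3, -0.6]
gripper_width: 0.085
gripper_force: 0.0
```

Call:
carry_out([
  {"rot": [0,0,2],"translation": [-38,8,0],"grip": -1},
  {"rot": [0,0,4],"translation": [-76,16,0],"grip": -1},
  {"rot": [0,0,5.2],"translation": [-114,25,0],"grip": -1},
  {"rot": [0,0,5.2],"translation": [-152,33,0],"grip": -1},
  {"rot": [0,0,5.2],"translation": [-190,42,0],"grip": -1},
  {"rot": [0,0,5.2],"translation": [-228,50,0],"grip": -1},
  {"rot": [0,0,5.2],"translation": [-266,58,0],"grip": -1},
  {"rot": [0,0,5.2],"translation": [-304,67,0],"grip": -1},
])

```text
t: 2.68
ee_pos: [0.488, 0.0453, 0.2317]
ee_rot: [[-0.19, 0.982, 0.001], [0.982, 0.19, 0.001], [0.001, 0.001, -1.0]]
force: [0.5, 0.5, 0.0]
gripper_width: 0.0853
gripper_force: 0.0
```

Call:
carry_out([
  {"rot": [0,0,0],"translation": [-30,10,0],"grip": -1},
  {"rot": [0,0,0],"translation": [-60,20,0],"grip": -1},
  {"rot": [0,0,0],"translation": [-81,26,0],"grip": -1},
  {"rot": [0,0,0],"translation": [-81,26,0],"grip": -1},
  {"rot": [0,0,0],"translation": [-81,26,0],"grip": -1},
])

```text
t: 3.1
ee_pos: [0.5286, -0.0286, 0.2312]
ee_rot: [[-0.187, 0.982, -0.0], [0.982, 0.187, -0.0], [-0.0, -0.0, -1.0]]
force: [-0.2, 0.0, -0.1]
gripper_width: 0.0855
gripper_force: 0.0
```

Run:
```python
from h import *
o=manip.get_obs();print(o["t"],np.round(o["ee_pos"],4),np.round(o["ee_rot"],3).tolist(),np.round(o["force"],2),np.round(o["q"],1))
p=manip.grab_frame("wrist");im=p["image"].copy()
for q in ["dowel_a","end_stop","foot","foot_corner_a","foot_end","button_pivot","button_peg"]:
    for d in manip.tip_of(p,q)[:5]:
        z={"dowel_a":.018,"end_stop":.018,"foot":.018,"button_pivot":.048,"button_peg":.042}.get(q,.023)
        print(q,np.round(d["pixel"]).tolist(),round(d["confidence"],2),ray(p,d["pixel"],z)[:2].round(4))
c=np.radians(-79.35);ex=np.array([np.cos(c),np.sin(c)]);ey=np.array([-ex[1],ex[0]]);O=np.array([.5563,-.0496])
for X in [(-62,51,42),(20,51,42),(75,0,42),(75,18,42),(75,-18,42),(-86,66,30),(135,95,18),(-165,95,18),(-165,-115,18),(135,-115,18)]:
    w=O+X[0]/1e3*ex+X[1]/1e3*ey
    u=proj(p,np.array([*w,X[2]/1e3 + (0.0)]));cv2.circle(im,tuple(int(round(v)) for v in u),2,(255,0,255),-1)
cv2.imwrite("pics/w1.png",im)
```

```text
3.1 [ 0.5286 -0.0286  0.2312] [[-0.187, 0.982, -0.0], [0.982, 0.187, -0.0], [-0.0, -0.0, -1.0]] [-0.23  0.   -0.14] [-35.2   7.   36.5  99.9  -4.3  74.5  13. ]
dowel_a [341.0, 217.0] 0.73 [ 0.609  -0.0562]
dowel_a [347.0, 150.0] 0.7 [0.5949 0.0235]
dowel_a [304.0, 114.0] 0.34 [0.5386 0.0524]
end_stop [299.0, 259.0] 0.91 [ 0.5704 -0.1217]
foot [89.0, 290.0] 0.76 [ 0.3074 -0.2187]
foot [274.0, 190.0] 0.67 [ 0.522 -0.038]
foot [374.0, 91.0] 0.51 [0.6077 0.0892]
foot_corner_a [26.0, 273.0] 0.98 [ 0.2312 -0.2041]
foot_corner_a [112.0, 348.0] 0.79 [ 0.3415 -0.3039]
foot_corner_a [322.0, 237.0] 0.74 [ 0.5911 -0.0838]
foot_corner_a [303.0, 112.0] 0.7 [0.5372 0.0537]
foot_end [47.0, 259.0] 0.79 [ 0.2583 -0.1784]
button_pivot [363.0, 132.0] 0.74 [0.5998 0.0463]
button_pivot [301.0, 290.0] 0.52 [ 0.5765 -0.1475]
button_peg [374.0, 87.0] 0.83 [0.6008 0.0902]
```

View pics/w1.png

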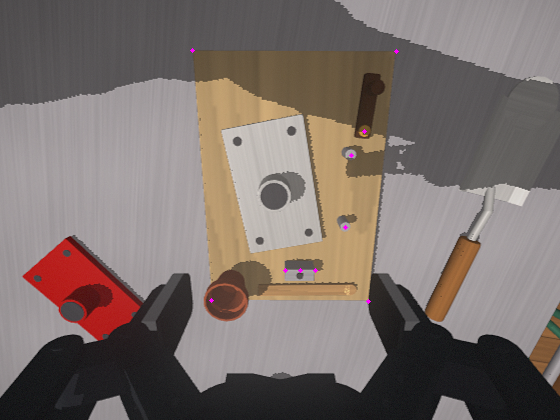

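The overlay of the fitted jig pose matches the picture. The aluminium foot's corners are at about (222,129), (303,114), (325,238) and (252,253), its socket is at (274,193), the dowels at (350,153) and (345,224), and the button peg at (374,87). The foot is turned about 0.19 rad and the dowel-b end is nearer. I'll straddle the socket from above.

Call:
carry_out([
  {"rot": [0,0,0],"translation": [-1,-3,25],"grip": -0.32},
  {"rot": [0,0,0],"translation": [-3,-7,55],"grip": -0.32},
  {"rot": [0,0,0],"translation": [-3,-7,85],"grip": -0.32},
  {"rot": [0,0,0],"translation": [-3,-7,115],"grip": -0.32},
  {"rot": [0,0,0],"translation": [-3,-7,130],"grip": -0.32},
  {"rot": [0,0,0],"translation": [-3,-7,135],"grip": -0.32},
])

```text
t: 4.0
ee_pos: [0.5203, -0.0314, 0.0937]
ee_rot: [[-0.19, 0.982, -0.004], [0.982, 0.19, -0.001], [0.0, -0.004, -1.0]]
force: [-0.1, -0.5, -0.3]
gripper_width: 0.0564
gripper_force: 0.0
```

Run:
```python
from h import *
o=manip.get_obs();print(o["t"],np.round(o["ee_pos"],4),o["gripper_width"],np.round(o["force"],2))
p=manip.grab_frame("wrist");im=p["image"];cv2.imwrite("pics/w2.png",im)
for z in (.06,): print([ray(p,d["pixel"],.018)[:2].round(4).tolist()+[d["pixel"],d["confidence"]] for d in manip.tip_of(p,"foot")])
for s,k in (("tcp",o["ee_pos"]),):print(proj(p,np.array(k)))
```

```text
4.0 [ 0.5203 -0.0314  0.0937] 0.05636966227243215 [-0.13 -0.51 -0.29]
[[0.3143, -0.2117, [16.7, 368.0], 0.98], [0.5221, -0.0364, [282.2, 231.1], 0.65]]
[281.1320533  275.87557378]
```

View pics/w2.png

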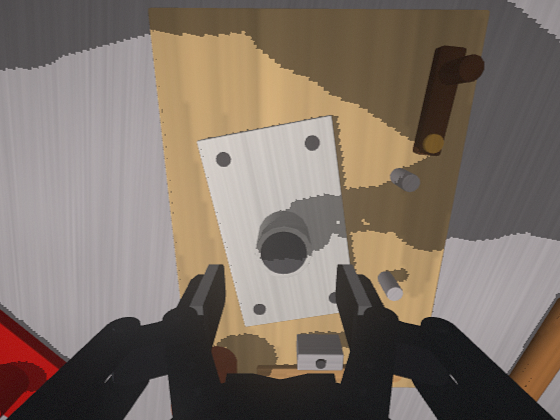

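The socket (284,252) is centred between the fingers. I'll go down.

Call:
carry_out([
  {"rot": [0,0,0],"translation": [-3,1,15],"grip": -0.32},
  {"rot": [0,0,0],"translation": [-3,1,30],"grip": -0.32},
  {"rot": [0,0,0],"translation": [-3,1,45],"grip": -0.32},
  {"rot": [0,0,0],"translation": [-3,1,56],"grip": -0.32},
  {"rot": [0,0,0],"translation": [-3,1,61],"grip": -0.32},
  {"rot": [0,0,0],"translation": [-3,1,61],"grip": -0.32},
  {"rot": [0,0,0],"translation": [-3,1,61],"grip": -0.32},
])

```text
t: 4.68
ee_pos: [0.5242, -0.0344, 0.0361]
ee_rot: [[-0.19, 0.982, 0.001], [0.982, 0.19, 0.0], [-0.0, 0.001, -1.0]]
force: [-0.3, 0.0, 0.4]
gripper_width: 0.0565
gripper_force: 0.0
```

Call:
carry_out([
  {"rot": [0,0,0],"translation": [0,2,2],"grip": -0.32},
  {"rot": [0,0,0],"translation": [0,4,4],"grip": -0.32},
  {"rot": [0,0,0],"translation": [0,6,4],"grip": -0.32},
  {"rot": [0,0,0],"translation": [0,8,4],"grip": -0.32},
  {"rot": [0,0,0],"translation": [0,9.5,4],"grip": -0.32},
  {"rot": [0,0,0],"translation": [0,11,4],"grip": -0.32},
  {"rot": [0,0,0],"translation": [0,12.5,4],"grip": -0.32},
  {"rot": [0,0,0],"translation": [0,14,4],"grip": -0.32},
])

```text
t: 5.35
ee_pos: [0.5372, -0.0319, 0.0312]
ee_rot: [[-0.19, 0.982, -0.001], [0.982, 0.19, 0.0], [0.0, -0.001, -1.0]]
force: [-3.5, 0.3, 2.6]
gripper_width: 0.0564
gripper_force: 1.6
```

Call:
carry_out([
  {"rot": [0,0,0],"translation": [0,1,-1.5],"grip": -0.32},
  {"rot": [0,0,0],"translation": [0,2,-2],"grip": -0.32},
  {"rot": [0,0,0],"translation": [0,3,-2],"grip": -0.32},
  {"rot": [0,0,0],"translation": [0,4,-2],"grip": -0.32},
  {"rot": [0,0,0],"translation": [0,5,-2],"grip": -0.32},
  {"rot": [0,0,0],"translation": [0,6,-2],"grip": -0.32},
  {"rot": [0,0,0],"translation": [0,7,-2],"grip": -0.32},
])

```text
t: 5.93
ee_pos: [0.5443, -0.0305, 0.0333]
ee_rot: [[-0.19, 0.982, -0.0], [0.982, 0.19, 0.0], [0.0, -0.0, -1.0]]
force: [-3.4, -0.1, 2.9]
gripper_width: 0.0561
gripper_force: 1.6
```

Call:
carry_out([
  {"rot": [0,0,0],"translation": [0,0.8,0],"grip": -0.32},
  {"rot": [0,0,0],"translation": [0,1.6,0],"grip": -0.32},
  {"rot": [0,0,0],"translation": [0,2.4,0],"grip": -0.32},
  {"rot": [0,0,0],"translation": [0,3.2,0],"grip": -0.32},
  {"rot": [0,0,0],"translation": [0,4,0],"grip": -0.32},
  {"rot": [0,0,0],"translation": [0,4.8,0],"grip": -0.32},
  {"rot": [0,0,0],"translation": [0,5.6,0],"grip": -0.32},
  {"rot": [0,0,0],"translation": [0,6.4,0],"grip": -0.32},
])

```text
t: 6.6
ee_pos: [0.5506, -0.0292, 0.0333]
ee_rot: [[-0.19, 0.982, 0.0], [0.982, 0.19, 0.0], [0.0, 0.0, -1.0]]
force: [-3.4, -0.3, 2.1]
gripper_width: 0.0565
gripper_force: 1.6
```

Call:
carry_out([
  {"rot": [0,0,0],"translation": [0,0.8,0],"grip": -0.32},
  {"rot": [0,0,0],"translation": [0,1.6,0],"grip": -0.32},
  {"rot": [0,0,0],"translation": [0,2.4,0],"grip": -0.32},
  {"rot": [0,0,0],"translation": [0,3.2,0],"grip": -0.32},
  {"rot": [0,0,0],"translation": [0,4,0],"grip": -0.32},
  {"rot": [0,0,0],"translation": [0,4.8,0],"grip": -0.32},
])

```text
t: 7.1
ee_pos: [0.5543, -0.0285, 0.0331]
ee_rot: [[-0.19, 0.982, -0.002], [0.982, 0.19, 0.0], [0.001, -0.002, -1.0]]
force: [-8.4, -0.5, 6.6]
gripper_width: 0.056
gripper_force: 4.5
```

Run:
```python
from h import *
o=manip.get_obs();print(o["t"],np.round(o["ee_pos"],4),np.round(o["force"],2),np.round(o["moment"],3))
p=manip.grab_frame("wrist");im=p["image"]
s=manip.grab_frame("scene")["image"][130:260,200:330]
cv2.imwrite("pics/w3.png",np.hstack([im,cv2.resize(s,(240,240)) if 0 else np.vstack([cv2.resize(s,(240,240),interpolation=cv2.INTER_CUBIC),np.zeros((180,240,3),np.uint8)])]))
```

```text
7.1 [ 0.5543 -0.0285  0.0331] [-8.35 -0.54  6.64] [-0.163  2.019 -0.038]
```

View pics/w3.png

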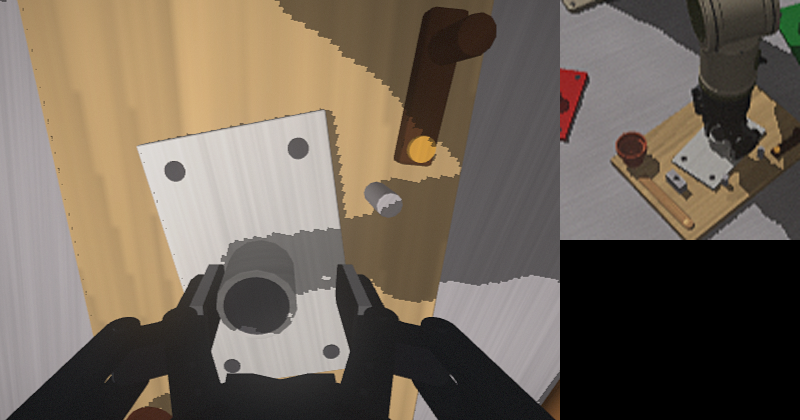

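The foot has met dowel b and is still turned, and the push tends to tip it. I'll back off 10 mm, grip the socket, turn the foot parallel, then push again.

Call:
carry_out([
  {"rot": [0,0,0],"translation": [0,-4,0],"grip": -0.32},
  {"rot": [0,0,0],"translation": [0,-8,0],"grip": -0.32},
  {"rot": [0,0,0],"translation": [0,-12,0],"grip": -0.32},
  {"rot": [0,0,0],"translation": [0,-12,0],"grip": -0.1},
  {"rot": [0,0,0],"translation": [0,-12,0],"grip": 0.05},
  {"rot": [0,0,0],"translation": [0,-12,0],"grip": 0.15},
  {"rot": [0,0,0],"translation": [0,-12,0],"grip": 0.2},
  {"rot": [0,0,0],"translation": [0,-12,0],"grip": 0.25},
])

```text
t: 7.87
ee_pos: [0.544, -0.0304, 0.0338]
ee_rot: [[-0.19, 0.982, 0.001], [0.982, 0.19, 0.0], [0.0, 0.001, -1.0]]
force: [-2.7, 0.6, 7.0]
gripper_width: 0.0344
gripper_force: 59.1
```

Call:
carry_out([
  {"rot": [0,0,0],"translation": [0,0,-0.7],"grip": 0.25},
  {"rot": [0,0,2],"translation": [0,0,-0.7],"grip": 0.25},
  {"rot": [0,0,4],"translation": [0,0,-0.7],"grip": 0.25},
  {"rot": [0,0,6],"translation": [0,0,-0.7],"grip": 0.25},
  {"rot": [0,0,8],"translation": [0,0,-0.7],"grip": 0.25},
  {"rot": [0,0,10],"translation": [0,0,-0.7],"grip": 0.25},
  {"rot": [0,0,10.8],"translation": [0,0,-0.7],"grip": 0.25},
  {"rot": [0,0,10.8],"translation": [0,0,-0.7],"grip": 0.25},
])

```text
t: 8.53
ee_pos: [0.5436, -0.0304, 0.0339]
ee_rot: [[-0.002, 1.0, 0.0], [1.0, 0.002, 0.0], [0.0, 0.0, -1.0]]
force: [-0.1, 0.2, -0.3]
gripper_width: 0.0345
gripper_force: 60.0
```

Run:
```python
from h import *
o=manip.get_obs();print(o["t"],np.round(o["ee_pos"],4),np.round(o["force"],2),np.round(o["moment"],3),np.degrees(np.arctan2(o["ee_rot"][1][1],o["ee_rot"][0][1])))
p=manip.grab_frame("wrist");im=p["image"];cv2.imwrite("pics/w4.png",im)
```

```text
8.5333 [ 0.5436 -0.0304  0.0339] [-0.11  0.24 -0.27] [ 0.157 -0.233 -0.009] 0.1399859536411572
```

View pics/w4.png

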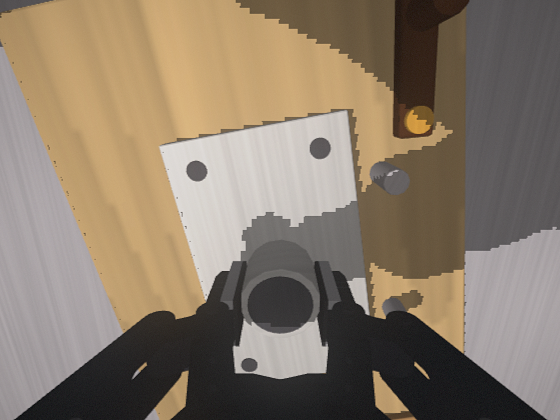

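```bash
cat >> h.py <<'E'
c_=np.radians(-79.35);EX=np.array([np.cos(c_),np.sin(c_)]);EY=np.array([-EX[1],EX[0]]);O_=np.array([.5563,-.0496])
def jig(w): d=np.array(w)[:2]-O_; return np.array([d@EX,d@EY])*1000
E
python3 - <<'E'
from h import *
p=manip.grab_frame("wrist")
for a,z in [((161,147),.028),((348,110),.028),((356,190),.028),((366,300),.028),((394,181),.042),((281,304),.06)]: print(a,jig(ray(p,a,z)).round(1))
print("tcp",jig(manip.get_obs()["ee_pos"]).round(1))
E
```

```text
(161, 147) [-95.6 -53. ]
(348, 110) [-96.1  35.5]
(356, 190) [-58.2  35.2]
(366, 300) [ 5.8 34.2]
(394, 181) [-63.4  49.3]
(281, 304) [-22.1  -9.1]
tcp [-21.1  -9. ]
```

Call:
carry_out([
  {"rot": [0,0,0],"translation": [0.2,1,0],"grip": 0.25},
  {"rot": [0,0,0],"translation": [0.4,2,0],"grip": 0.25},
  {"rot": [0,0,0],"translation": [0.6,3,0],"grip": 0.25},
  {"rot": [0,0,0],"translation": [0.7,4,0],"grip": 0.25},
  {"rot": [0,0,0],"translation": [0.9,5,0],"grip": 0.25},
  {"rot": [0,0,0],"translation": [1.0,5.6,0],"grip": 0.25},
  {"rot": [0,0,0],"translation": [1.1,6.2,0],"grip": 0.25},
  {"rot": [0,0,0],"translation": [1.2,6.6,0],"grip": 0.25},
])

```text
t: 9.3
ee_pos: [0.5501, -0.0294, 0.0339]
ee_rot: [[-0.002, 1.0, -0.0], [1.0, 0.002, -0.0], [-0.0, -0.0, -1.0]]
force: [-1.1, -0.4, -1.6]
gripper_width: 0.0341
gripper_force: 60.0
```

```bash
cat > st.py <<'E'
from h import *
o=manip.get_obs();f=np.array(o["force"]);R=np.array(o["ee_rot"])
print("t",round(o["t"],2),"jig",jig(o["ee_pos"]).round(2),"z",round(o["ee_pos"][2],4),"Fjig",round(f[:2]@EX,2),round(f[:2]@EY,2),"Fz",round(f[2],2),"M",np.round(o["moment"],3),"ex/ey in tool",(R.T@[*EX,0])[:2].round(3),(R.T@[*EY,0])[:2].round(3),"w",round(o["gripper_width"],4))
E
python3 st.py
```

```text
t 9.3 jig [-21.02  -2.31] z 0.0339 Fjig 0.17 -1.13 Fz -1.61 M [-0.087  0.111 -0.01 ] ex/ey in tool [-0.983  0.182] [0.182 0.983] w 0.0341
```

Call:
carry_out([
  {"rot": [0,0,0],"translation": [0.1,0.4,0.2],"grip": 0.25},
  {"rot": [0,0,0],"translation": [0.1,0.8,0.2],"grip": 0.25},
  {"rot": [0,0,0],"translation": [0.2,1.1,0.2],"grip": 0.25},
  {"rot": [0,0,0],"translation": [0.2,1.3,0.2],"grip": 0.25},
  {"rot": [0,0,0],"translation": [0.3,1.5,0.2],"grip": 0.25},
  {"rot": [0,0,0],"translation": [0.3,1.7,0.2],"grip": 0.25},
])

```text
t: 9.8
ee_pos: [0.5517, -0.0292, 0.0338]
ee_rot: [[-0.002, 1.0, -0.0], [1.0, 0.002, 0.0], [0.0, -0.0, -1.0]]
force: [-4.0, -0.5, 3.5]
gripper_width: 0.0342
gripper_force: 60.5
```

```bash
python3 st.py
```

```text
t 9.8 jig [-20.94  -0.72] z 0.0338 Fjig -0.26 -4.07 Fz 3.51 M [-0.088  0.654 -0.008] ex/ey in tool [-0.983  0.183] [0.183 0.983] w 0.0342
```

Call:
carry_out([
  {"rot": [0,0,0],"translation": [0,0.2,-0.1],"grip": 0.25},
  {"rot": [0,0,0],"translation": [0.1,0.4,-0.1],"grip": 0.25},
  {"rot": [0,0,0],"translation": [0.1,0.6,-0.1],"grip": 0.25},
  {"rot": [0,0,0],"translation": [0.1,0.6,-0.1],"grip": 0.25},
])

```text
t: 10.13
ee_pos: [0.5524, -0.029, 0.0339]
ee_rot: [[-0.002, 1.0, 0.0], [1.0, 0.002, 0.0], [0.0, 0.0, -1.0]]
force: [-3.0, -0.3, 0.7]
gripper_width: 0.0342
gripper_force: 60.1
```

```bash
python3 st.py
```

```text
t 10.13 jig [-2.099e+01  1.000e-02] z 0.0339 Fjig -0.27 -2.98 Fz 0.66 M [-0.099  0.409  0.017] ex/ey in tool [-0.983  0.182] [0.182 0.983] w 0.0342
```

Call:
carry_out([
  {"rot": [0,0,0],"translation": [0,0.2,0],"grip": 0.25},
  {"rot": [0,0,0],"translation": [0.1,0.4,0],"grip": 0.25},
  {"rot": [0,0,0],"translation": [0.1,0.6,0],"grip": 0.25},
  {"rot": [0,0,0],"translation": [0.1,0.8,0],"grip": 0.25},
])

```text
t: 10.47
ee_pos: [0.5526, -0.0289, 0.0339]
ee_rot: [[-0.002, 1.0, -0.001], [1.0, 0.002, 0.0], [0.0, -0.001, -1.0]]
force: [-7.3, 0.1, 7.1]
gripper_width: 0.0341
gripper_force: 60.8
```

```bash
python3 st.py
```

```text
t 10.47 jig [-20.99   0.2 ] z 0.0339 Fjig -1.44 -7.14 Fz 7.13 M [-0.117  1.377  0.057] ex/ey in tool [-0.983  0.183] [0.183 0.983] w 0.0341
```

Call:
carry_out([
  {"rot": [0,0,0],"translation": [0,0.2,0],"grip": 0.25},
  {"rot": [0,0,0],"translation": [0.1,0.4,0],"grip": 0.25},
  {"rot": [0,0,0],"translation": [0.1,0.5,0],"grip": 0.25},
  {"rot": [0,0,0],"translation": [0.1,0.5,0],"grip": 0.25},
  {"rot": [0,0,0],"translation": [0.1,0.5,0],"grip": 0.25},
])

```text
t: 10.88
ee_pos: [0.5526, -0.029, 0.0339]
ee_rot: [[-0.002, 1.0, -0.002], [1.0, 0.002, 0.0], [0.0, -0.002, -1.0]]
force: [-9.3, -0.4, 8.4]
gripper_width: 0.0343
gripper_force: 61.1
```

```bash
python3 st.py
python3 - <<'E'
from h import *
p=manip.grab_frame("wrist");cv2.imwrite("pics/w5.png",p["image"])
E
```

```text
t 10.88 jig [-20.97   0.22] z 0.0339 Fjig -1.34 -9.23 Fz 8.37 M [-0.196  1.715  0.086] ex/ey in tool [-0.983  0.183] [0.183 0.983] w 0.0343
```

View pics/w5.png

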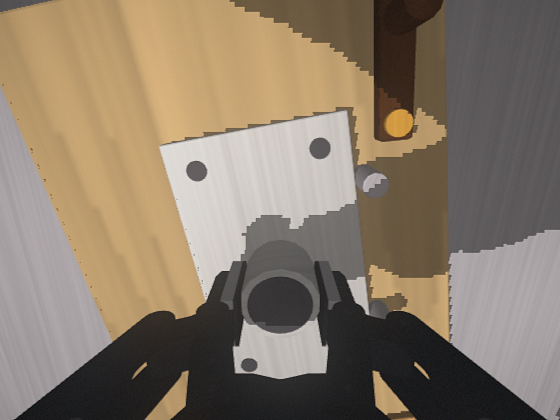

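Call:
carry_out([
  {"rot": [0,0,-0.1],"translation": [0,0,0],"grip": 0.25},
  {"rot": [0,0,-0.2],"translation": [0,0,0],"grip": 0.25},
  {"rot": [0,0,-0.2],"translation": [0,0,0],"grip": 0.25},
  {"rot": [0,0,-0.3],"translation": [0,0,0],"grip": 0.25},
  {"rot": [0,0,-0.4],"translation": [0,0,0],"grip": 0.25},
  {"rot": [0,0,-0.4],"translation": [0,0,0],"grip": 0.25},
])

```text
t: 11.43
ee_pos: [0.5528, -0.0291, 0.0339]
ee_rot: [[-0.009, 1.0, -0.002], [1.0, 0.009, 0.0], [0.0, -0.002, -1.0]]
force: [-8.5, -1.5, 7.7]
gripper_width: 0.0344
gripper_force: 60.9
```

```bash
python3 st.py
```

```text
t 11.43 jig [-20.84   0.32] z 0.0339 Fjig -0.1 -8.59 Fz 7.72 M [-0.197  1.535 -0.226] ex/ey in tool [-0.984  0.176] [0.176 0.984] w 0.0344
```

Call:
carry_out([
  {"rot": [0,0,0.2],"translation": [0,-0.2,0],"grip": 0.25},
  {"rot": [0,0,0.2],"translation": [-1,0,0],"grip": 0.25},
  {"rot": [0,0,0.2],"translation": [-2,0.2,0],"grip": 0.25},
  {"rot": [0,0,0.2],"translation": [-3,0.4,0],"grip": 0.25},
  {"rot": [0,0,0.2],"translation": [-4,0.6,0],"grip": 0.25},
  {"rot": [0,0,0.2],"translation": [-5,0.7,0],"grip": 0.25},
  {"rot": [0,0,0.2],"translation": [-6,0.9,0],"grip": 0.25},
])

```text
t: 12.02
ee_pos: [0.553, -0.0304, 0.0338]
ee_rot: [[-0.009, 1.0, -0.004], [1.0, 0.009, 0.006], [0.006, -0.004, -1.0]]
force: [-15.7, 15.1, 16.1]
gripper_width: 0.0343
gripper_force: 61.9
```

```bash
python3 st.py
```

```text
t 12.02 jig [-19.51   0.27] z 0.0338 Fjig -17.72 -12.67 Fz 16.13 M [2.917 2.86  0.082] ex/ey in tool [-0.984  0.176] [0.176 0.984] w 0.0343
```

Call:
carry_out([
  {"rot": [0,0,0],"translation": [1.5,-0.4,0],"grip": 0.25},
  {"rot": [0,0,0],"translation": [3,-0.8,-0.2],"grip": 0.25},
  {"rot": [0,0,0],"translation": [4,-1,-0.4],"grip": 0.25},
  {"rot": [0,0,0],"translation": [4.5,-1.1,-0.4],"grip": 0.25},
])

```text
t: 12.35
ee_pos: [0.553, -0.0303, 0.034]
ee_rot: [[-0.006, 1.0, -0.001], [1.0, 0.006, -0.0], [-0.0, -0.001, -1.0]]
force: [-5.1, -2.0, -0.2]
gripper_width: 0.0341
gripper_force: 60.0
```

```bash
python3 st.py
```

```text
t 12.35 jig [-19.57   0.27] z 0.034 Fjig 1.05 -5.36 Fz -0.22 M [-0.456  0.834 -0.002] ex/ey in tool [-0.984  0.179] [0.179 0.984] w 0.0341
```

Call:
carry_out([
  {"rot": [0,0,0],"translation": [0,-0.2,-0.1],"grip": 0.25},
  {"rot": [0,0,0],"translation": [-0.7,0,-0.1],"grip": 0.25},
  {"rot": [0,0,0],"translation": [-1.4,0.1,-0.1],"grip": 0.25},
  {"rot": [0,0,0],"translation": [-2,0.2,-0.1],"grip": 0.25},
])

```text
t: 12.68
ee_pos: [0.5532, -0.0314, 0.034]
ee_rot: [[-0.007, 1.0, -0.001], [1.0, 0.007, 0.001], [0.001, -0.001, -1.0]]
force: [-5.2, 2.4, -0.4]
gripper_width: 0.0342
gripper_force: 60.2
```

```bash
python3 st.py
```

```text
t 12.68 jig [-18.51   0.29] z 0.034 Fjig -3.33 -4.68 Fz -0.37 M [0.597 1.066 0.004] ex/ey in tool [-0.984  0.178] [0.178 0.984] w 0.0342
```

Call:
carry_out([
  {"rot": [0,0,0],"translation": [-1,0.1,-0.1],"grip": 0.25},
  {"rot": [0,0,0],"translation": [-2,0.3,-0.1],"grip": 0.25},
  {"rot": [0,0,0],"translation": [-3,0.5,-0.1],"grip": 0.25},
  {"rot": [0,0,0],"translation": [-4,0.7,-0.1],"grip": 0.25},
  {"rot": [0,0,0],"translation": [-5,0.9,-0.1],"grip": 0.25},
])

```text
t: 13.1
ee_pos: [0.5543, -0.0372, 0.0342]
ee_rot: [[-0.006, 1.0, -0.001], [1.0, 0.006, 0.0], [0.0, -0.001, -1.0]]
force: [-4.7, 1.3, -3.2]
gripper_width: 0.0342
gripper_force: 60.1
```

```bash
python3 st.py
```

```text
t 13.1 jig [-12.52   0.29] z 0.0342 Fjig -2.12 -4.4 Fz -3.16 M [0.382 1.183 0.042] ex/ey in tool [-0.984  0.179] [0.179 0.984] w 0.0342
```

Call:
carry_out([
  {"rot": [0,0,0],"translation": [-1,0.2,0.1],"grip": 0.25},
  {"rot": [0,0,0],"translation": [-2,0.4,0.1],"grip": 0.25},
  {"rot": [0,0,0],"translation": [-3,0.6,0.1],"grip": 0.25},
  {"rot": [0,0,0],"translation": [-4,0.7,0.1],"grip": 0.25},
  {"rot": [0,0,0],"translation": [-5,0.9,0.1],"grip": 0.25},
  {"rot": [0,0,0],"translation": [-6,1.1,0.1],"grip": 0.25},
])

```text
t: 13.6
ee_pos: [0.5554, -0.0432, 0.0342]
ee_rot: [[-0.006, 1.0, -0.001], [1.0, 0.006, 0.0], [0.0, -0.001, -1.0]]
force: [-5.2, 2.6, -2.2]
gripper_width: 0.0344
gripper_force: 60.1
```

```bash
python3 st.py
```

```text
t 13.6 jig [-6.42  0.31] z 0.0342 Fjig -3.5 -4.65 Fz -2.2 M [0.45  1.175 0.011] ex/ey in tool [-0.984  0.179] [0.179 0.984] w 0.0344
```

Call:
carry_out([
  {"rot": [0,0,0],"translation": [-0.5,0.1,0],"grip": 0.25},
  {"rot": [0,0,0],"translation": [-1,0.2,0],"grip": 0.25},
  {"rot": [0,0,0],"translation": [-1.5,0.3,0],"grip": 0.25},
  {"rot": [0,0,0],"translation": [-2,0.4,0],"grip": 0.25},
  {"rot": [0,0,0],"translation": [-2.5,0.5,0],"grip": 0.25},
  {"rot": [0,0,0],"translation": [-3,0.5,0],"grip": 0.25},
  {"rot": [0,0,0],"translation": [-3.5,0.6,0],"grip": 0.25},
])

```text
t: 14.18
ee_pos: [0.556, -0.0467, 0.0341]
ee_rot: [[-0.006, 1.0, -0.001], [1.0, 0.006, 0.0], [0.0, -0.001, -1.0]]
force: [-5.8, 2.4, -3.0]
gripper_width: 0.0343
gripper_force: 60.1
```

Call:
carry_out([
  {"rot": [0,0,0],"translation": [-0.4,0.1,0],"grip": 0.25},
  {"rot": [0,0,0],"translation": [-0.8,0.2,0],"grip": 0.25},
  {"rot": [0,0,0],"translation": [-1.2,0.2,0],"grip": 0.25},
  {"rot": [0,0,0],"translation": [-1.6,0.3,0],"grip": 0.25},
])

```text
t: 14.52
ee_pos: [0.5564, -0.0484, 0.0341]
ee_rot: [[-0.006, 1.0, -0.001], [1.0, 0.006, 0.0], [0.0, -0.001, -1.0]]
force: [-3.9, 2.0, -1.8]
gripper_width: 0.0342
gripper_force: 60.1
```

```bash
python3 st.py
```

```text
t 14.52 jig [-1.19  0.29] z 0.0341 Fjig -2.7 -3.45 Fz -1.77 M [0.364 1.186 0.025] ex/ey in tool [-0.984  0.179] [0.179 0.984] w 0.0342
```

Call:
carry_out([
  {"rot": [0,0,0],"translation": [-0.3,0.1,0],"grip": 0.25},
  {"rot": [0,0,0],"translation": [-0.6,0.1,0],"grip": 0.25},
  {"rot": [0,0,0],"translation": [-0.9,0.2,0],"grip": 0.25},
  {"rot": [0,0,0],"translation": [-1.2,0.2,0],"grip": 0.25},
])

```text
t: 14.85
ee_pos: [0.5566, -0.0495, 0.0342]
ee_rot: [[-0.006, 1.0, -0.001], [1.0, 0.006, 0.0], [0.0, -0.001, -1.0]]
force: [-4.2, 2.3, -2.6]
gripper_width: 0.0343
gripper_force: 60.1
```

```bash
python3 st.py
```

```text
t 14.85 jig [-0.03  0.3 ] z 0.0342 Fjig -3.02 -3.67 Fz -2.59 M [0.394 1.042 0.029] ex/ey in tool [-0.984  0.179] [0.179 0.984] w 0.0343
```

Call:
carry_out([
  {"rot": [0,0,0],"translation": [-0.3,0.1,0],"grip": 0.25},
  {"rot": [0,0,0],"translation": [-0.6,0.1,0],"grip": 0.25},
  {"rot": [0,0,0],"translation": [-0.9,0.2,0],"grip": 0.25},
  {"rot": [0,0,0],"translation": [-1.2,0.2,0],"grip": 0.25},
])

```text
t: 15.18
ee_pos: [0.5566, -0.0496, 0.0342]
ee_rot: [[-0.006, 1.0, -0.001], [1.0, 0.006, 0.002], [0.002, -0.001, -1.0]]
force: [-6.6, 6.0, 0.4]
gripper_width: 0.0345
gripper_force: 60.3
```

```bash
python3 st.py
```

```text
t 15.18 jig [0.07 0.3 ] z 0.0342 Fjig -7.08 -5.42 Fz 0.35 M [ 1.408  1.516 -0.081] ex/ey in tool [-0.984  0.179] [0.179 0.984] w 0.0345
```

Call:
carry_out([
  {"rot": [0,0,0],"translation": [-0.3,0.1,0],"grip": 0.25},
  {"rot": [0,0,0],"translation": [-0.6,0.1,0],"grip": 0.25},
  {"rot": [0,0,0],"translation": [-0.6,0.1,0],"grip": 0.25},
  {"rot": [0,0,0],"translation": [-0.6,0.1,0],"grip": 0.25},
])

```text
t: 15.52
ee_pos: [0.5566, -0.0496, 0.0341]
ee_rot: [[-0.007, 1.0, -0.002], [1.0, 0.007, 0.002], [0.002, -0.002, -1.0]]
force: [-7.7, 7.2, 0.4]
gripper_width: 0.0343
gripper_force: 60.5
```

```bash
python3 st.py
python3 - <<'E'
from h import *
p=manip.grab_frame("wrist");cv2.imwrite("pics/w6.png",p["image"])
E
```

```text
t 15.52 jig [0.04 0.3 ] z 0.0341 Fjig -8.55 -6.22 Fz 0.43 M [ 1.54   1.558 -0.129] ex/ey in tool [-0.984  0.178] [0.178 0.984] w 0.0343
```

View pics/w6.png

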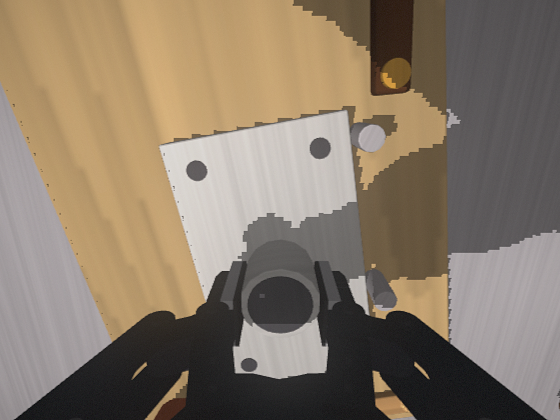

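The foot is home: its edge lies on both dowels at (358,135) and (370,290), and the force against the stop is steady. I'll ease off the load, open and lift.

Call:
carry_out([
  {"rot": [0,0,0],"translation": [0.4,-0.1,0],"grip": 0.25},
  {"rot": [0,0,0],"translation": [0.8,-0.2,0],"grip": 0.25},
  {"rot": [0,0,0],"translation": [0.9,-0.2,0],"grip": 0.1},
  {"rot": [0,0,0],"translation": [0.9,-0.2,0],"grip": -0.1},
  {"rot": [0,0,0],"translation": [0.9,-0.2,0],"grip": -0.32},
  {"rot": [0,0,0],"translation": [0.9,-0.2,0],"grip": -0.32},
  {"rot": [0,0,0],"translation": [0.9,-0.2,-2],"grip": -0.32},
  {"rot": [0,0,0],"translation": [0.9,-0.2,-10],"grip": -0.32},
])

```text
t: 16.23
ee_pos: [0.5566, -0.0506, 0.044]
ee_rot: [[-0.006, 1.0, -0.001], [1.0, 0.006, -0.0], [-0.0, -0.001, -1.0]]
force: [0.1, -0.3, 0.2]
gripper_width: 0.0565
gripper_force: 0.0
```

Call:
carry_out([
  {"rot": [0,0,0],"translation": [0,0,-20],"grip": -0.32},
  {"rot": [0,0,0],"translation": [0,0,-45],"grip": -0.32},
  {"rot": [0,0,0],"translation": [0,0,-80],"grip": -0.32},
  {"rot": [0,0,0],"translation": [0,0,-115],"grip": -0.32},
  {"rot": [0,0,0],"translation": [0,0,-130],"grip": -0.32},
  {"rot": [0,0,0],"translation": [0,0,-130],"grip": -0.32},
])

```text
t: 16.73
ee_pos: [0.5593, -0.051, 0.1792]
ee_rot: [[-0.005, 1.0, 0.007], [1.0, 0.005, 0.001], [0.001, 0.007, -1.0]]
force: [0.3, -0.6, 0.2]
gripper_width: 0.0564
gripper_force: 0.0
```

```bash
python3 st.py
python3 - <<'E'
from h import *
p=manip.grab_frame("wrist");cv2.imwrite("pics/w7.png",p["image"])
for q,z in (("button_peg",.042),("button_pivot",.030+0.0),("foot",.018),("foot_corner_a",.023),("foot_end",.023),("dowel_a",.018)):
    for d in manip.tip_of(p,q)[:4]: print(q,np.round(d["pixel"]),round(d["confidence"],2),jig(ray(p,d["pixel"],z)).round(1))
E
```

```text
t 16.73 jig [1.9  2.65] z 0.1792 Fjig 0.69 0.21 Fz 0.21 M [0.021 0.019 0.013] ex/ey in tool [-0.984  0.18 ] [0.18  0.984] w 0.0564
button_peg [330.  35.] 0.71 [-127.1   67. ]
button_pivot [332.  90.] 0.87 [-86.7  66. ]
foot [278. 193.] 0.79 [-0.8  1.2]
foot [ 70. 333.] 0.58 [ 123.5 -270.6]
foot_corner_a [299. 287.] 0.71 [108.3   5.6]
foot_corner_a [309. 105.] 0.58 [-78.   44.4]
foot_corner_a [332. 252.] 0.58 [72.6 46.4]
foot_end [ 13. 304.] 0.85 [  71.2 -312.8]
foot_end [288. 259.] 0.59 [72.2 -1.1]
dowel_a [317. 120.] 0.76 [-63.3  50.1]
dowel_a [330. 203.] 0.54 [20.  51.9]
```

View pics/w7.png

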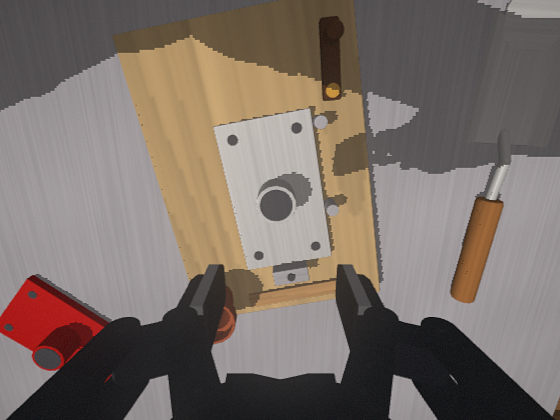

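The foot is still home, and the peg at (332,28) reads about jig (-127,67). I'll go above the peg with a narrow open cage.

Call:
carry_out([
  {"rot": [0,0,-1],"translation": [28,8,0],"grip": 0.29},
  {"rot": [0,0,-3],"translation": [56,16,0],"grip": 0.29},
  {"rot": [0,0,-5],"translation": [84,25,0],"grip": 0.29},
  {"rot": [0,0,-7.6],"translation": [112,33,0],"grip": 0.29},
  {"rot": [0,0,-7.6],"translation": [138,41,10],"grip": 0.29},
  {"rot": [0,0,-7.6],"translation": [138,41,40],"grip": 0.29},
  {"rot": [0,0,-7.6],"translation": [138,41,70],"grip": 0.29},
  {"rot": [0,0,-7.6],"translation": [138,41,80],"grip": 0.29},
])

```text
t: 17.75
ee_pos: [0.5946, 0.0878, 0.0896]
ee_rot: [[-0.139, 0.99, -0.006], [0.99, 0.139, -0.002], [-0.001, -0.006, -1.0]]
force: [-1.4, 0.4, -1.0]
gripper_width: 0.0305
gripper_force: 0.0
```

```bash
python3 st.py
python3 - <<'E'
from h import *
p=manip.grab_frame("wrist");cv2.imwrite("pics/w8.png",p["image"])
for q,z in (("button_peg",.042),("button_pivot",.030)):
    for d in manip.tip_of(p,q)[:3]: print(q,np.round(d["pixel"]),round(d["confidence"],2),jig(ray(p,d["pixel"],z)).round(1))
E
```

```text
t 17.75 jig [-127.99   63.06] z 0.0896 Fjig -0.62 -1.29 Fz -0.98 M [-0.003  0.038  0.015] ex/ey in tool [-0.999  0.046] [0.046 0.999] w 0.0305
button_peg [290. 240.] 0.96 [-127.3   68.8]
button_pivot [288. 283.] 0.88 [-87.   66.2]
button_pivot [464. 356.] 0.64 [-13.9 206. ]
```

View pics/w8.png

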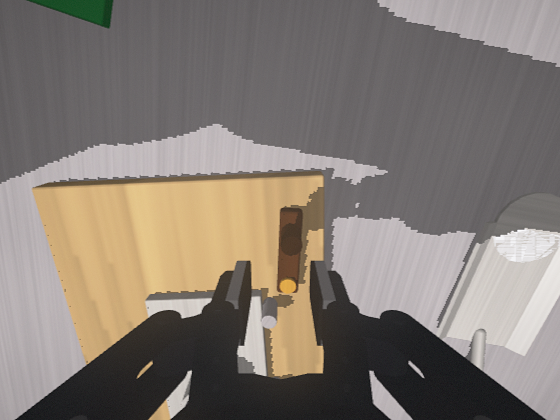

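The peg (291,240) is about 5 mm toward +y of the centre between the fingers. I'll correct that and go down.

Call:
carry_out([
  {"rot": [0,0,0],"translation": [0,3,0],"grip": 0.29},
  {"rot": [0,0,0],"translation": [0,5,10],"grip": 0.29},
  {"rot": [0,0,0],"translation": [0,5,25],"grip": 0.29},
  {"rot": [0,0,0],"translation": [0,5,40],"grip": 0.29},
  {"rot": [0,0,0],"translation": [0,5,50],"grip": 0.29},
  {"rot": [0,0,0],"translation": [0,5,53],"grip": 0.29},
  {"rot": [0,0,0],"translation": [0,5,53],"grip": 0.29},
])

```text
t: 18.48
ee_pos: [0.6021, 0.0884, 0.041]
ee_rot: [[-0.138, 0.99, -0.001], [0.99, 0.138, -0.0], [-0.0, -0.001, -1.0]]
force: [-0.5, 0.7, 0.6]
gripper_width: 0.0303
gripper_force: 0.0
```

```bash
cat > arc.py <<'E'
from h import *
import sys
# waypoints: cage centre = peg(theta)+8*tangent (jig), tool y anti-tangent
o=manip.get_obs();R=np.array(o["ee_rot"]);P=np.array(o["ee_pos"])
for th in map(float,sys.argv[1:]):
    a=np.radians(th);peg=np.array([-86,66])+42*np.array([np.cos(a),np.sin(a)])
    c=peg+8*np.array([-np.sin(a),np.cos(a)])
    w=O_+(c[0]*EX+c[1]*EY)/1e3
    d=R.T@np.array([*(w-P[:2]),.037-P[2]])*1e3
    yaw=th-90-79.35; cur=np.degrees(np.arctan2(R[1,1],R[0,1]))
    print(th,d.round(1),"rotz",round(-((yaw-cur+180)%360-180),1))
E
python3 st.py; python3 arc.py 178 183 188 193 198 203 208 213 218
```

```text
t 18.48 jig [-127.13   70.49] z 0.041 Fjig -0.82 -0.38 Fz 0.63 M [-0.05   0.066 -0.05 ] ex/ey in tool [-0.999  0.047] [0.047 0.999] w 0.0303
178.0 [  0.6 -11.1   4.1] rotz -0.7
183.0 [ -0.3 -14.7   4.1] rotz -5.7
188.0 [ -1.5 -18.2   4.1] rotz -10.7
193.0 [ -3.  -21.6   4.1] rotz -15.7
198.0 [ -4.8 -24.9   4.1] rotz -20.7
203.0 [ -6.9 -28.    4.1] rotz -25.7
208.0 [ -9.3 -30.9   4.1] rotz -30.7
213.0 [-11.9 -33.5   4.1] rotz -35.7
218.0 [-14.7 -36.    4.1] rotz -40.7
```

Call:
carry_out([
  {"rot": [0,0,-0.7],"translation": [0.5,-6,2],"grip": 0.29},
  {"rot": [0,0,-0.7],"translation": [0.6,-11,3],"grip": 0.29},
  {"rot": [0,0,-5.7],"translation": [-0.3,-14.7,3],"grip": 0.29},
  {"rot": [0,0,-10.7],"translation": [-1.5,-18.2,3],"grip": 0.29},
  {"rot": [0,0,-15.7],"translation": [-3,-21.6,3],"grip": 0.29},
  {"rot": [0,0,-20.7],"translation": [-4.8,-24.9,3],"grip": 0.29},
  {"rot": [0,0,-25.7],"translation": [-6.9,-28,3],"grip": 0.29},
  {"rot": [0,0,-25.7],"translation": [-6.9,-28,3],"grip": 0.29},
])

```text
t: 19.15
ee_pos: [0.5751, 0.0774, 0.0392]
ee_rot: [[-0.557, 0.831, 0.001], [0.831, 0.557, 0.001], [0.0, 0.001, -1.0]]
force: [0.2, 0.0, 0.3]
gripper_width: 0.0305
gripper_force: 0.0
```

```bash
python3 st.py; python3 arc.py 203 208 213 218 223 228 233 238
```

```text
t 19.15 jig [-121.36   41.94] z 0.0392 Fjig -0.0 0.17 Fz 0.26 M [-0.011 -0.006  0.024] ex/ey in tool [-0.919 -0.394] [-0.394  0.919] w 0.0305
203.0 [0.  0.3 2.2] rotz 0.2
208.0 [-0.8 -3.3  2.2] rotz -4.8
213.0 [-2.  -6.8  2.2] rotz -9.8
218.0 [ -3.4 -10.3   2.2] rotz -14.8
223.0 [ -5.2 -13.6   2.2] rotz -19.8
228.0 [ -7.2 -16.7   2.2] rotz -24.8
233.0 [ -9.5 -19.6   2.2] rotz -29.8
238.0 [-12.1 -22.4   2.1] rotz -34.8
```

Call:
carry_out([
  {"rot": [0,0,-4.8],"translation": [-0.8,-3.3,1],"grip": 0.29},
  {"rot": [0,0,-9.8],"translation": [-2,-6.8,1],"grip": 0.29},
  {"rot": [0,0,-14.8],"translation": [-3.4,-10.3,1],"grip": 0.29},
  {"rot": [0,0,-19.8],"translation": [-5.2,-13.6,1],"grip": 0.29},
  {"rot": [0,0,-24.8],"translation": [-7.2,-16.7,1],"grip": 0.29},
  {"rot": [0,0,-29.8],"translation": [-9.5,-19.6,1],"grip": 0.29},
  {"rot": [0,0,-34.8],"translation": [-12.1,-22.4,1],"grip": 0.29},
  {"rot": [0,0,-34.8],"translation": [-12.1,-22.4,1],"grip": 0.29},
])

```text
t: 19.82
ee_pos: [0.5634, 0.0549, 0.038]
ee_rot: [[-0.93, 0.367, 0.001], [0.367, 0.93, 0.001], [-0.0, 0.001, -1.0]]
force: [0.7, -0.3, -0.5]
gripper_width: 0.0306
gripper_force: 0.0
```

```bash
python3 st.py; python3 arc.py 238 243 248 253 258 262 265 268 270
python3 - <<'E'
from h import *
for n in ("wrist","top"):
    p=manip.grab_frame(n)
    for d in manip.tip_of(p,"button_peg")[:3]: print(np.round(d["pixel"]),round(d["confidence"],2),jig(ray(p,d["pixel"],.042)).round(1))
E
```

```text
t 19.82 jig [-101.43   26.3 ] z 0.038 Fjig 0.44 0.6 Fz -0.52 M [ 0.007 -0.087 -0.01 ] ex/ey in tool [-0.533 -0.846] [-0.846  0.533] w 0.0306
238.0 [ 0.2 -0.   1. ] rotz -0.2
243.0 [-0.7 -3.7  1. ] rotz -5.2
248.0 [-1.9 -7.2  1. ] rotz -10.2
253.0 [ -3.4 -10.6   0.9] rotz -15.2
258.0 [ -5.2 -13.9   0.9] rotz -20.2
262.0 [ -6.8 -16.4   0.9] rotz -24.2
265.0 [ -8.1 -18.2   0.9] rotz -27.2
268.0 [ -9.5 -19.9   0.9] rotz -30.2
270.0 [-10.5 -21.1   0.9] rotz -32.2
[296. 282.] 0.8 [-107.7   30.9]
```

The peg is following, at about 238°. I'll finish the arc.

Call:
carry_out([
  {"rot": [0,0,-5.2],"translation": [-0.7,-3.7,0],"grip": 0.29},
  {"rot": [0,0,-10.2],"translation": [-1.9,-7.2,0],"grip": 0.29},
  {"rot": [0,0,-15.2],"translation": [-3.4,-10.6,0],"grip": 0.29},
  {"rot": [0,0,-20.2],"translation": [-5.2,-13.9,0],"grip": 0.29},
  {"rot": [0,0,-24.2],"translation": [-6.8,-16.4,0],"grip": 0.29},
  {"rot": [0,0,-27.2],"translation": [-8.1,-18.2,0],"grip": 0.29},
  {"rot": [0,0,-28.5],"translation": [-8.6,-18.9,0],"grip": 0.29},
  {"rot": [0,0,-28.5],"translation": [-8.6,-18.9,0],"grip": 0.29},
])

```text
t: 20.68
ee_pos: [0.5645, 0.0347, 0.0374]
ee_rot: [[-0.993, -0.119, -0.0], [-0.119, 0.993, 0.0], [0.0, 0.0, -1.0]]
force: [0.0, -0.6, -0.2]
gripper_width: 0.0304
gripper_force: 0.1
```

```bash
python3 st.py; python3 arc.py 266 268 270 272 274
python3 - <<'E'
from h import *
p=manip.grab_frame("wrist")
for d in manip.tip_of(p,"button_peg")[:3]: print(np.round(d["pixel"]),round(d["confidence"],2),jig(ray(p,d["pixel"],.042)).round(1))
E
```

```text
t 20.68 jig [-81.3   23.58] z 0.0374 Fjig 0.62 -0.09 Fz -0.16 M [ 0.006 -0.006  0.011] ex/ey in tool [-0.066 -0.998] [-0.998  0.066] w 0.0304
266.0 [ 0.  -0.3  0.4] rotz 0.2
268.0 [-0.3 -1.8  0.4] rotz -1.8
270.0 [-0.6 -3.3  0.4] rotz -3.8
272.0 [-1.  -4.7  0.4] rotz -5.8
274.0 [-1.5 -6.1  0.4] rotz -7.8
[295. 281.] 0.66 [-89.   24.1]
```

Call:
carry_out([
  {"rot": [0,0,-1],"translation": [-0.2,-1,0],"grip": 0.29},
  {"rot": [0,0,-2],"translation": [-0.3,-2,0],"grip": 0.29},
  {"rot": [0,0,-3],"translation": [-0.5,-2.8,0],"grip": 0.29},
  {"rot": [0,0,-3.8],"translation": [-0.6,-3.3,0],"grip": 0.29},
  {"rot": [0,0,-3.8],"translation": [-0.6,-3.8,0],"grip": 0.29},
  {"rot": [0,0,-3.8],"translation": [-0.6,-4,0],"grip": 0.29},
])

```text
t: 21.28
ee_pos: [0.5655, 0.0314, 0.0374]
ee_rot: [[-0.982, -0.187, -0.0], [-0.187, 0.982, 0.001], [-0.0, 0.001, -1.0]]
force: [-1.3, 4.8, -1.4]
gripper_width: 0.0302
gripper_force: 2.3
```

```bash
python3 st.py
```

```text
t 21.28 jig [-77.86  24.02] z 0.0374 Fjig -4.98 -0.34 Fz -1.42 M [ 1.008  0.084 -0.01 ] ex/ey in tool [ 0.002 -1.   ] [-1.    -0.002] w 0.0302
```

The button is at its stop, with 5 N on it. I'll back the pad off and lift clear.

Call:
carry_out([
  {"rot": [0,0,0],"translation": [0,3,0],"grip": 0.29},
  {"rot": [0,0,0],"translation": [0,6.5,0],"grip": 0.29},
  {"rot": [0,0,0],"translation": [0,7.5,-5],"grip": 0.29},
  {"rot": [0,0,0],"translation": [0,7.5,-20],"grip": 0.29},
  {"rot": [0,0,0],"translation": [0,7.5,-50],"grip": 0.29},
  {"rot": [0,0,0],"translation": [0,7.5,-90],"grip": 0.29},
  {"rot": [0,0,0],"translation": [0,7.5,-130],"grip": 0.29},
  {"rot": [0,0,0],"translation": [0,7.5,-150],"grip": 0.29},
])

```text
t: 21.95
ee_pos: [0.5657, 0.0377, 0.1929]
ee_rot: [[-0.983, -0.185, 0.006], [-0.185, 0.983, 0.001], [-0.006, -0.0, -1.0]]
force: [1.0, -0.4, -0.5]
gripper_width: 0.0302
gripper_force: 0.0
```

```bash
python3 st.py
python3 - <<'E'
from h import *
p=manip.grab_frame("wrist");cv2.imwrite("pics/w9.png",p["image"])
for q,z in (("button_peg",.042),("foot",.018),("foot_corner_a",.023),("foot_end",.023)):
    for d in manip.tip_of(p,q)[:3]: print(q,np.round(d["pixel"]),round(d["confidence"],2),jig(ray(p,d["pixel"],z)).round(1))
E
```

```text
t 21.95 jig [-84.02  25.35] z 0.1929 Fjig 0.59 0.88 Fz -0.46 M [-0.03  -0.022 -0.003] ex/ey in tool [ 0.001 -1.   ] [-1.    -0.001] w 0.0302
button_peg [282. 195.] 0.69 [-86.2  23.1]
button_peg [ 86. 174.] 0.23 [102.   3.]
foot [531.  62.] 0.95 [-316.6  -97.9]
foot_corner_a [272. 207.] 0.85 [-75.9  41.7]
foot_corner_a [458. 122.] 0.66 [-255.6  -44.8]
foot_corner_a [130. 211.] 0.59 [74.8 46.7]
foot_end [124. 165.] 0.95 [73.6 -2.1]
```

View pics/w9.png

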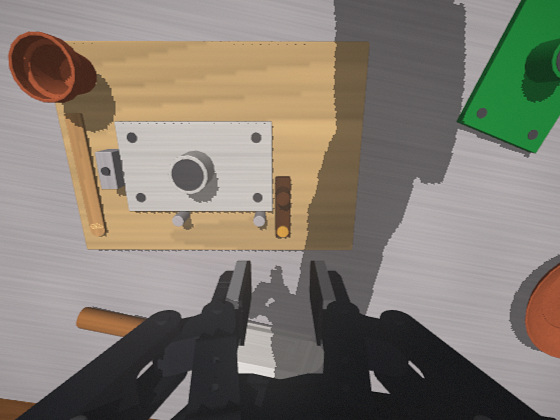

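The foot sits flush on the dowels at (180,217) and (260,217) and on the stop at (117,170). The button (283,205) is closed behind it, and the pot and marker have not moved.

```bash
python3 -c "
from h import *
print(manip.hand_in())"
```

```text
the job is handed in; nothing more can be done
None
```

I seated the foot against both dowels and the end stop, swung the turn-button to its stop behind it, and handed the job in at about 22 s; no verdict came back. In the last picture the pot and marker had not moved. The highest force I read was about 18 N sideways at the wrist, when the foot briefly stuck on the dowels.

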